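Stand a sample before the camera, then hold its column at the second stop

TASK

Stand the tall square bottle upright in the middle of the low square plate in front of the camera, setting it down rather than dropping it, and let go of it. Then squeeze the release in the grip on top of the camera stand, pull the column straight up past the first stop to the second one, its full height, and finish while still holding it up there with the release squeezed in, so that I can check the picture. Do not tip the bottle or knock or shift the other bottles and beakers.

Things in the scene. Friction and masses are not known exactly. Their poses are not given: they have to be found in the camera images.
- bottle_mid (a point): the sample: tall square amber bottle with a round white cap, the only square one. Loose, 200-370 g, 152 mm tall. Point on its axis, 76 mm above its underside; z up, x and y square to its sides. Body 46 x 46 mm up to 96 mm, shoulder, 26 mm neck from 113 mm; cap 30 mm across, 126 to 152 mm up (middle 63 mm above this point), best taken there from above, fingertips free down to 115 mm up
- plate_top (a point): the sample plate: fixed square grey block, 110 x 110 mm, 18 mm high, on the bench in front of the camera. The point is the centre of its top face; z up, x away from the camera stand, sides along x and y
- grip (a point): the grip on top of the telescopic column: upright block 42 (x) x 28 (y) x 56 (z) mm. Point: its centre, 207 mm above the bench when the column is down, 27 mm below the block's top, level with the middle of the release. x along the camera's view to the plate, y to the release side, z up. With the release out it is 35 mm over both in y (-14 to +21 mm). Nothing stands above or beside it; camera ahead in x
- column (a joint): how far the column is pulled up, m: 0 down (home), 0.045 first stop, 0.090 second stop, a hard stop and the end of travel. Slides only while the release is squeezed; let go, a sprung pin locks it at home or at the next stop it meets. Squeezed, it runs freely past the first stop (about 5 N to lift, weight included) and sinks if not held. Column, grip and camera weigh 330 g
- release (a joint): how far the release is pressed in, m: 0 out, 0.006 fully in; the column is free from about 0.0045. A sprung paddle 20 mm (x) x 28 mm (z), 7 mm proud of the grip's +y face, the -y face being plain: squeezing the grip across y from above presses it. 3 N starts it, 7 N holds it fully in; keep it squeezed during the pull. A grip of about 25 N does both
- stand: the camera stand, heavy and fixed: base 150 x 120 x 16 mm, 28 mm outer tube with a 38 mm collar at 148 to 166 mm height, column inside it. Origin: on the bench, on the column's axis; axes as those of the grip. The camera, a white barrel 42 mm across, reaches 19 to 103 mm ahead of the axis along x and rides up with the grip, its top about level with the grip's centre
- round_bottle: bystander, to be left alone: round amber bottle, 48 across, 105 tall mm; origin at the centre of its underside, standing on the bench
- wide_jar: bystander, to be left alone: squat round amber jar, 64 across, 85 tall mm; origin at the centre of its underside, standing on the bench
- beaker1: bystander, to be left alone: open glass beaker, 56 across, 70 tall mm; origin at the centre of its underside, standing on the bench
- beaker2: bystander, to be left alone: open glass beaker, 56 across, 70 tall mm; origin at the centre of its underside, standing on the bench
- beaker3: bystander, to be left alone: larger open glass beaker, 72 across, 90 tall mm; origin at the centre of its underside, standing on the bench
- beaker4: bystander, to be left alone: open glass beaker, 56 across, 70 tall mm; origin at the centre of its underside, standing on the bench
- dropper: bystander, to be left alone: small white dropper bottle, 34 across, 80 tall mm; origin at the centre of its underside, standing on the bench
Not all that is in view belongs to the job. Leave any green or orange look-alike of the stand alone. Of the things that look like the part that bears plate_top, the larger one is meant.

How it is judged:
By the outcome, as a careful person would: the job done as asked, in the order asked, and still so for the second after the job is handed in, while the arm keeps its last pose, push and grip.
It also fails if it takes over 58 s, if anything falls off the work surface, if the arm or the gripper's body presses on something with over 40 N, if the wrist force passes 120 N, or if a joint passes its speed limit or range.

ROBOT

A 6-joint arm with a two-finger parallel gripper is mounted at the origin on the work surface. World frame = base frame: x ahead of the robot, y to its left, z up, the work surface at z = 0. Lengths are in m, angles in degrees, forces in N, time in s.
With the tool pointing down it reaches from about 0.4 to 0.825 m from the base axis. Payload 7 kg.
Tool frame: the origin (TCP) lies at the very end of the fingers, on their centre line; the grasp point (between the pads) lies 19 mm behind it; z points along the fingers, y is the direction in which the jaws open and shut (so a half turn about z gives the same grasp; the last joint's range is limited). The gripper opens to 88 mm and grips with 3 to 60 N. Pads are 19 mm wide; open, the fingers measure 130 mm over their backs; the gripper's body (78 mm by 193 mm) begins 47 mm behind the grasp point.
Start: joints at [16.507, 20.546, 0.682, 0, -70.136, -16.507], TCP at [0.675, -0, 0.227] pointing down, gripper open.
Joint ranges: [-176.03, 176.03], [-82.01, 121.73], [-58.28, 71.71], [-173.87, 95.51], [-174.79, -0.11], [-173.66, 173.66]. Speed limits (degrees/s): [136.94, 136.94, 172.46, 180, 180, 180].

INTERFACE

Orientations are given as [roll, pitch, yaw] about the fixed x, y, z axes, in that order (R = Rz(yaw) Ry(pitch) Rx(roll)).
In Python, from plant import ctrl gives the robot as it stands.
- The arm moves only by the tool move_arm, never from a script. Its argument "increments" is a list of rows, each a list of 2 entries, a list of its own where there are three numbers: the shift along the world's x, y, z in mm, then the turn about the world's z in rad. A call has exactly 8 rows; each row shifts and turns the pose as measured when the row begins; what a row does not reach is not made up. A row lasts 1/10 s, in which the tool goes at most 50 mm and 8.59 degrees, less where a joint would pass 70% of its speed; a pose out of reach is approached as far as the arm can. A call with a gripper value outside its range is refused whole. "jaw" is the gripper command: -1 is shut, 1 is fully open, values between are in proportion, set as the call begins (left out, the last holds). The fingers move at their own pace and stop on an object; the grip force is fixed at half the most. Time passes only in rows, so rows that do not move let the fingers close, or fill a call up. It gives the time, the measured TCP pose, the force and the opening at its end, in the units of the state.
- ctrl.get_obs(): the state, without advancing time (a new reading comes with each control period).
- ctrl.snapshot(name): name is "scene" or "side" or "wrist"; returns a dict with "color" (480x640x3 uint8, red, green, blue), "fx", "fy", "cx", "cy" (pixels), "R" (3x3) and "t" (3): a world point X has camera coordinates R X + t. Camera axes: x right, y down, z forward; pixel columns grow to the right and rows downward; lengths in m; the calibration is good to about 2 mm. A picture is of the moment at which its call begins. There is no depth.
- ctrl.close_job(): hands the job in, once; it reports no verdict.
The state is a dict: "clock": time; "joint_pos": joint angles; "qvel": joint speeds; "tau": joint torques, N m; "tool_pos": TCP position; "orientation": TCP orientation; "force": force on the tool from outside, world axes, zero at the start; "moment": the same for the moment, N m; "opening": finger opening in m.
Only numpy, scipy, OpenCV 4.12 (cv2) and the standard library are available. Lean on these libraries where they do the work, as an engineer would, in place of code of your own. Each camera call takes 0.05 s, during which the arm holds its last target.

## Working session

There is one attempt and no reset: what is moved stays moved. The work goes in short steps, Python scripts to look and compute and a tool call to move; the robot and the scene stay as the last step left them, time stands still between calls to the robot, and variables do not carry over. Pictures are saved under pics/ and viewed, and the job is handed in when it is done.

Besides the shell and the picture viewer there is one more tool, called after "Call:" as name([rows], argument=value, ...), one row to a line, values as JSON. move_arm: Moves the arm, as the interface text tells. Its arguments: {"type":"object","properties":{"increments":{"type":"array","items":{"type":"array"}},"jaw":{"type":"number"}},"required":["increments"]}

```bash
mkdir -p pics
cat > h.py <<'E'
import numpy as np, cv2, pickle
from plant import ctrl
def snap(n,f):
    s=ctrl.snapshot(n); cv2.imwrite(f'pics/{f}.png',s['color'][:,:,::-1]); pickle.dump(s,open(f'pics/{f}.pkl','wb')); return s
def load(f): return pickle.load(open(f'pics/{f}.pkl','rb'))
def ray(s,u,v):
    d=np.array([(u-s['cx'])/s['fx'],(v-s['cy'])/s['fy'],1.]); R=np.array(s['R']);t=np.array(s['t'])
    return -R.T@t, R.T@d/np.linalg.norm(d)
def plane(s,u,v,z):
    o,d=ray(s,u,v); return o+d*(z-o[2])/d[2]
def tri(obs):
    A=np.zeros((3,3));b=np.zeros(3);L=[]
    for s,u,v in obs:
        o,d=ray(s,u,v);P=np.eye(3)-np.outer(d,d);A+=P;b+=P@o;L.append((o,d))
    X=np.linalg.solve(A,b); return X,[np.linalg.norm((np.eye(3)-np.outer(d,d))@(X-o)) for o,d in L]
def proj(s,X):
    c=np.array(s['R'])@X+np.array(s['t']); return s['fx']*c[0]/c[2]+s['cx'],s['fy']*c[1]/c[2]+s['cy']
E
python3 - <<'E'
from h import *
for n in ('scene','side','wrist'):
    s=snap(n,n+'0'); o,_=ray(s,320,240); print(n,o,s['fx'],np.array(s['R'])[2])
o=ctrl.get_obs();print(o)
E
```

```text
scene [1.05088416 0.36964525 0.83751797] 458.80507333156066 [-0.50437425 -0.41911517 -0.75494973]
side [ 0.09349261 -0.75630785  0.74622286] 495.56009640237704 [ 0.44669577  0.69128764 -0.56796504]
wrist [ 0.67457908 -0.07887975  0.38450533] 374.1920001356066 [-0.00103487  0.29445948 -0.95566341]
{'clock': 0.15, 'joint_pos': array([ 1.65085550e+01,  2.05830145e+01,  6.46987394e-01, -1.19243635e-02,
       -7.01368320e+01, -1.65067162e+01]), 'qvel': array([-0.01261473, -0.11478313,  0.2240295 ,  0.08952931, -0.02886506,
       -0.01439864]), 'tau': array([ 1.39394037e-04, -5.83274567e+01,  2.93289685e+01,  7.00122759e+00,
        8.75052094e-03, -9.76538854e-05]), 'tool_pos': array([ 6.74641629e-01, -2.17376989e-05,  2.25843900e-01]), 'orientation': array([ 1.79926958e+02, -9.95358626e-03, -9.00022136e+01]), 'force': array([-0.17152233, -0.04129313, -0.32734357]), 'moment': array([ 0.03923183, -0.04589192, -0.01609153]), 'opening': 0.08774377427020197}
```

View pics/scene0.png

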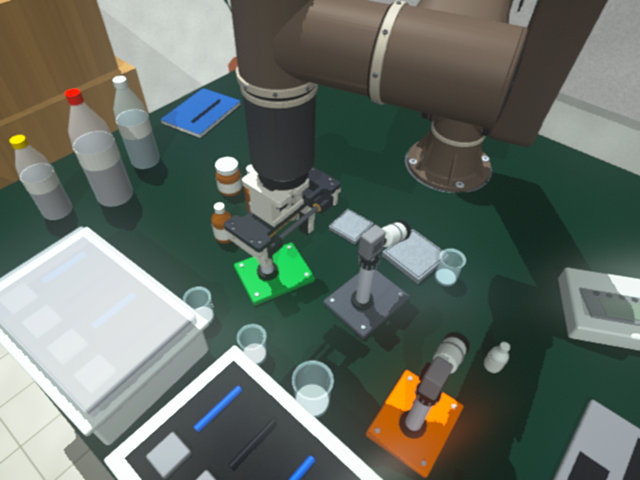

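View pics/side0.png

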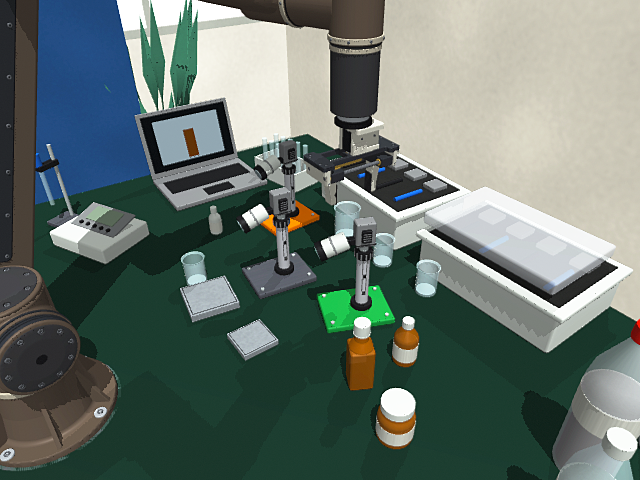

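View pics/wrist0.png

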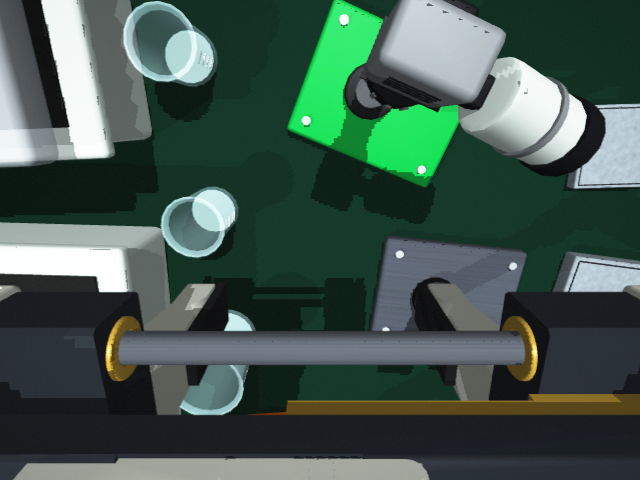

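Run:
```python
from h import *
s=load('side0');c=load('scene0');w=load('wrist0')
print('cap top',plane(s,362,323,.152),'bottle base',plane(s,361,383,0))
print('plate side',plane(s,209,296,.018),'scene',plane(c,414,253,.018))
print('grip top side',plane(s,281,195,.234), 'scene',plane(c,373,233,.234))
print('base side',plane(s,284,270,.016),'scene',plane(c,365,299,.016))
print('round',plane(s,406,322,.105),'jar',plane(s,398,400,.085), 'green',plane(s,362,305,.016))
for nm,im,(x0,y0,x1,y1) in (('a','side0',(170,170,430,460)),('b','scene0',(200,150,480,350))):
    I=cv2.imread(f'pics/{im}.png')[y0:y1,x0:x1]; I=cv2.resize(I,None,fx=600/ (y1-y0) if nm=='a' else 800/(x1-x0),fy=600/(y1-y0) if nm=='a' else 800/(x1-x0),interpolation=cv2.INTER_CUBIC);cv2.imwrite(f'pics/crop_{nm}.png',I[:600,:800])
```

```text
cap top [ 0.50059143 -0.26978878  0.152     ] bottle base [ 5.02291539e-01 -2.74135600e-01  1.11022302e-16]
plate side [0.35953947 0.10614241 0.018     ] scene [0.36935463 0.11312591 0.018     ]
grip top side [0.54501673 0.07616571 0.234     ] scene [0.55755462 0.10051749 0.234     ]
base side [0.55147675 0.09610542 0.016     ] scene [0.54736894 0.10234092 0.016     ]
round [ 0.60209216 -0.27532734  0.105     ] jar [ 0.48398106 -0.39017362  0.085     ] green [ 0.62914689 -0.11288639  0.016     ]
```

View pics/crop_a.png

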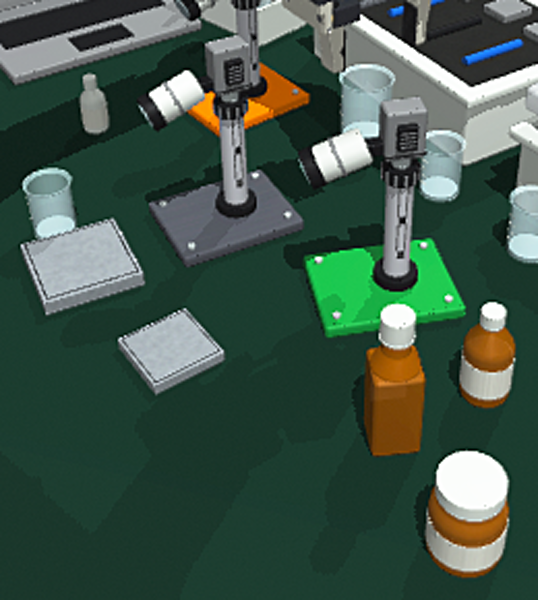

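View pics/crop_b.png

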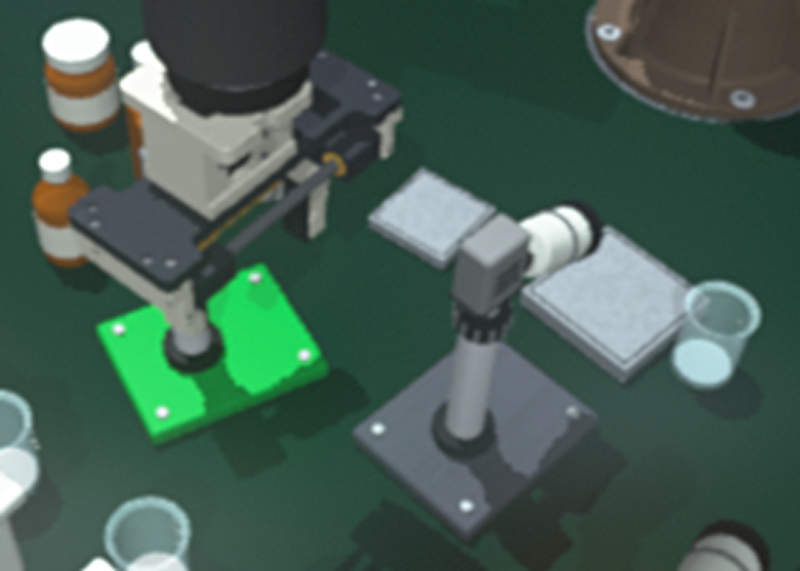

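Could be mistaken: the bottle, side (361,355), is the only square amber one, against the round bottle (406,342) and the jar (396,420). For the plate, the larger one is at side (209,297) / scene (414,254), against the smaller one at side (252,339) / scene (351,225). For the stand, the grey one is at side (281,240) / scene (370,270), against green (362,270) and orange (290,180). The crops confirm these choices. Next I'll measure the plate and grip in both views.

Run:
```python
from h import *
for n,(x0,y0,x1,y1) in (('side0',(170,265,250,330)),('side0',(230,180,320,300)),('scene0',(320,205,480,345)),('scene0',(375,215,475,295))):
    I=cv2.imread(f'pics/{n}.png')[y0:y1,x0:x1];k=min(800/(x1-x0),600/(y1-y0));k=int(k)
    I=cv2.resize(I,None,fx=k,fy=k,interpolation=cv2.INTER_NEAREST)
    for i in range(0,x1-x0,10): cv2.putText(I,str(x0+i),(i*k,10),0,.35,(0,255,255)); cv2.line(I,(i*k,12),(i*k,18),(0,255,255))
    for i in range(0,y1-y0,10): cv2.putText(I,str(y0+i),(0,i*k),0,.35,(0,255,255)); cv2.line(I,(24,i*k),(30,i*k),(0,255,255))
    print(n,x0,I.shape);cv2.imwrite(f'pics/z_{n}_{x0}.png',I)
```

```text
side0 170 (585, 720, 3)
side0 230 (600, 450, 3)
scene0 320 (560, 640, 3)
scene0 375 (560, 700, 3)
```

View pics/z_side0_170.png

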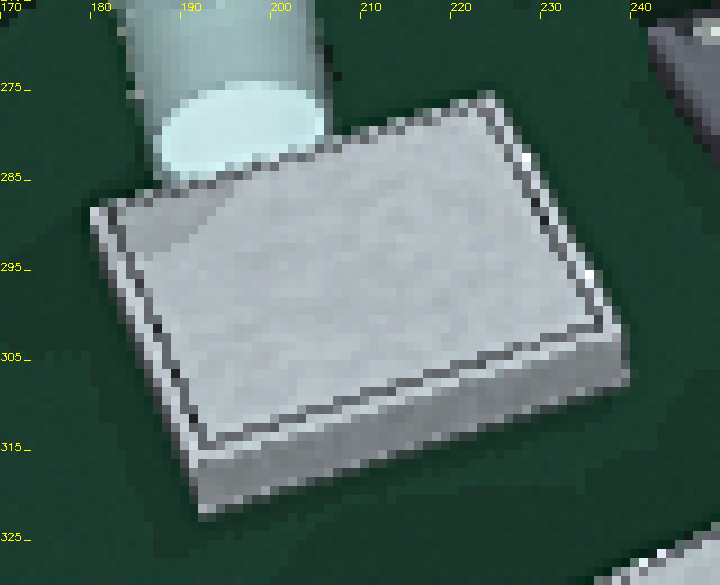

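View pics/z_side0_230.png

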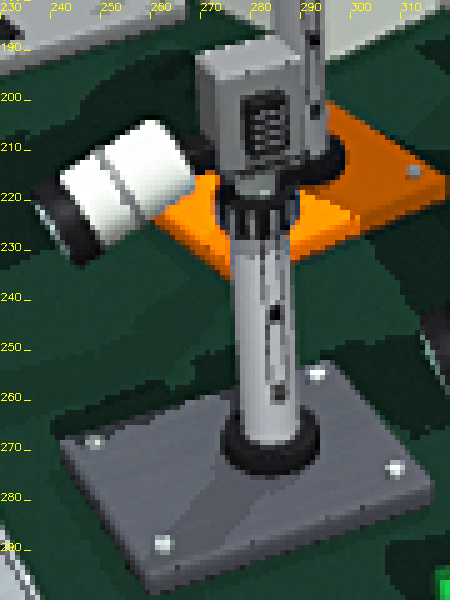

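View pics/z_scene0_320.png

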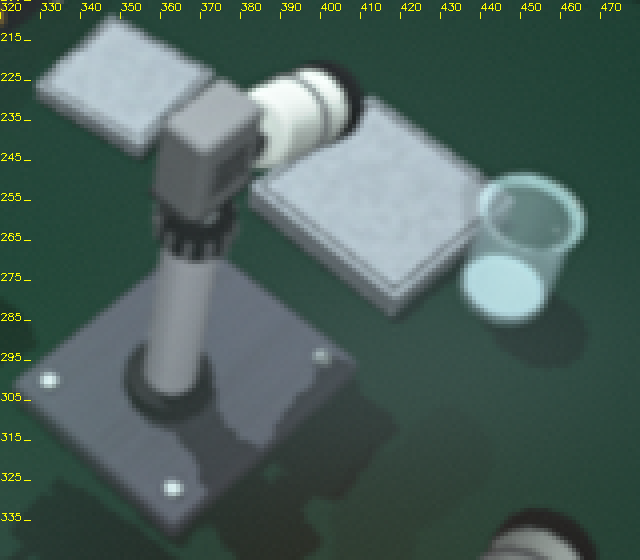

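View pics/z_scene0_375.png

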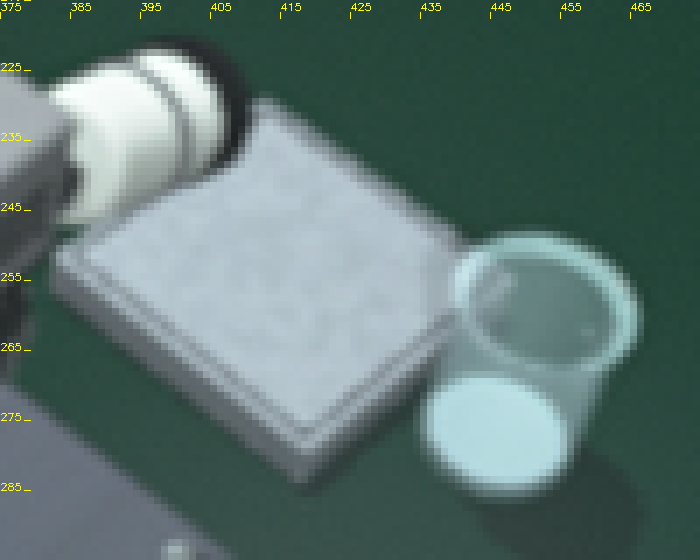

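Run:
```python
from h import *
s=load('side0');c=load('scene0')
P=[plane(s,u,v,.018) for u,v in ((180,287.5),(224.5,275.5),(238.5,302),(191.5,316))]
print('side corners',np.round(P,4).tolist(),np.mean(P,0),[np.linalg.norm(P[i]-P[i-1]) for i in range(4)])
Q=[plane(c,u,v,.018) for u,v in ((382.7,249.7),(418.8,278.7),(412.9,229.3))]
print('scene',np.round(Q,4).tolist(),(Q[1]+Q[2])/2,np.linalg.norm(Q[0]-Q[1]),np.linalg.norm(Q[0]-Q[2]))
# height check by triangulating matched corners: side(224.5,275.5)=? 
for a in ((180,287.5),(224.5,275.5),(238.5,302),(191.5,316)):
  for b in ((382.7,249.7),(418.8,278.7),(412.9,229.3)):
    X,r=tri([(s,*a),(c,*b)])
    if max(r)<.012: print(a,b,X,r)
g1=[(269.4,191.4),(277.6,195.6),(290,192.4),(281.6,187.6)];g2=[(361.3,235.5),(372,239.5),(385,229.5),(375.5,225)]
m1=np.mean(g1,0);m2=np.mean(g2,0);print('grip',tri([(s,*m1),(c,*m2)]))
G=[plane(c,*p,.234) for p in g2];print(np.round(G,4).tolist()); G=[plane(s,*p,.234) for p in g1];print(np.round(G,4).tolist())
# stand base edges: screws
S=[plane(s,u,v,.016) for u,v in ((249,268.5),(293,254.5),(309,273.5),(262.5,288.5))]
print('screws side',np.round(S,4).tolist(),np.mean(S,0))
B=[plane(s,u,v,.016) for u,v in ((242,268),(296,252),(317,277),(260,297))]
print('base side',np.round(B,4).tolist(),np.mean(B,0))
S=[plane(c,u,v,.016) for u,v in ((332,300),(363,327),(400,294))]
print('screws scene',np.round(S,4).tolist(),(S[0]+S[2])/2)
```

```text
side corners [[0.3158, 0.1731, 0.018], [0.4211, 0.156, 0.018], [0.406, 0.0492, 0.018], [0.3011, 0.0652, 0.018]] [0.36099131 0.11088593 0.018     ] [np.float64(0.10896155709465076), np.float64(0.10667696377062558), np.float64(0.10786199731559908), np.float64(0.10609994067697327)]
scene [[0.4092, 0.0522, 0.018], [0.426, 0.1614, 0.018], [0.3067, 0.0705, 0.018]] [0.36636544 0.11593002 0.018     ] 0.11041520791395076 0.10407496754831957
(224.5, 275.5) (418.8, 278.7) [0.42292379 0.16051762 0.01424451] [np.float64(0.00020325385763709874), np.float64(0.00020325385763716024)]
(238.5, 302) (382.7, 249.7) [0.40711218 0.05149218 0.01570697] [np.float64(0.00029390294998104366), np.float64(0.0002939029499810394)]
(191.5, 316) (412.9, 229.3) [0.30250421 0.06920609 0.0139444 ] [np.float64(0.0005006681466310721), np.float64(0.0005006681466310502)]
grip (array([0.5532652 , 0.09812123, 0.22999863]), [np.float64(0.0007506045798792326), np.float64(0.0007506045798791406)])
[[0.5761, 0.0884, 0.234], [0.5713, 0.1082, 0.234], [0.5364, 0.1118, 0.234], [0.5386, 0.0925, 0.234]]
[[0.5324, 0.1049, 0.234], [0.5377, 0.078, 0.234], [0.567, 0.0751, 0.234], [0.5633, 0.1049, 0.234]]
screws side [[0.4837, 0.1501, 0.016], [0.6035, 0.1395, 0.016], [0.5942, 0.0498, 0.016], [0.4742, 0.0631, 0.016]] [0.53889239 0.10060903 0.016     ]
base side [[0.4704, 0.1617, 0.016], [0.6156, 0.1446, 0.016], [0.6025, 0.0275, 0.016], [0.455, 0.0394, 0.016]] [0.53587574 0.09328886 0.016     ]
screws scene [[0.596, 0.0504, 0.016], [0.6058, 0.14, 0.016], [0.4869, 0.152, 0.016]] [0.54142198 0.10122531 0.016     ]
```

Call:
move_arm([
  [[0,0,50],0],
  [[0,0,50],0],
  [[-20,-20,20],0.1],
  [[-30,-35,0],0.14],
  [[-30,-35,0],0.14],
  [[-30,-35,0],0.14],
  [[-30,-35,0],0.14],
  [[-30,-35,0],0.14],
], jaw=1)

```text
clock: 0.95
tool_pos: [0.4988, -0.1967, 0.3439]
orientation: [179.4, -0.2, -42.2]
force: [0.2, -0.6, -0.5]
opening: 0.0874
```

Run:
```python
from h import *
s=snap('wrist','w1'); c=snap('scene','sc1')
```

```text
(no output)
```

View pics/w1.png

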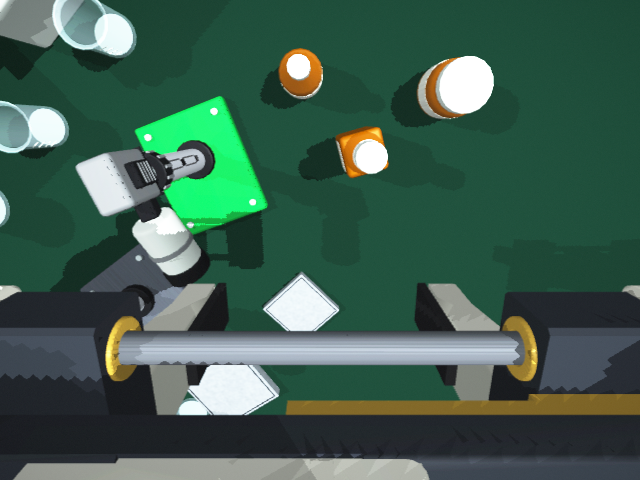

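View pics/sc1.png

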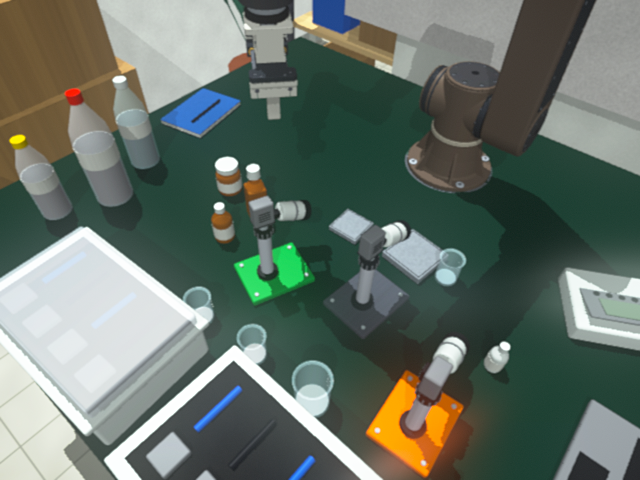

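Wrist shows the square bottle with its cap at (370,156); the round bottle is at (300,72) and the jar at (462,86). In scene the cap is at about (253,171).

Run:
```python
from h import *
s=load('side0');c=load('sc1');w=load('w1')
def cap(S,x0,y0,x1,y1):
    I=S['color'][y0:y1,x0:x1].astype(int); m=((I.min(2)>150)&(I.max(2)-I.min(2)<40)).astype(np.uint8)
    n,l,st,ce=cv2.connectedComponentsWithStats(m); k=1+np.argmax(st[1:,4]); print(st[k],ce[k]+[x0,y0]); return ce[k]+[x0,y0]
a=cap(w,345,130,395,180);b=cap(s,345,305,385,345);d=cap(c,240,158,268,185)
print('side+wrist',tri([(s,*b),(w,*a)]),'all',tri([(s,*b),(w,*a),(c,*d)]))
print('wrist top',plane(w,*a,.15),'side mid',plane(s,*b,.139))
print(ctrl.get_obs()['tool_pos'],ctrl.get_obs()['orientation'])
I=w['color'][115:195,320:410,::-1];cv2.imwrite('pics/wz.png',cv2.resize(I,None,fx=7,fy=7))
```

```text
[  8   9  35  35 929] [370.01184069 156.07104413]
[  8  12  18  22 300] [362.13 327.19]
[  6   6  14  16 152] [252.23684211 170.63157895]
side+wrist (array([ 0.50347985, -0.26593761,  0.137719  ]), [np.float64(0.0008725284415454546), np.float64(0.0008725284415452096)]) all (array([ 0.50403943, -0.2671144 ,  0.13896953]), [np.float64(0.000698679355145362), np.float64(0.002094792436131482), np.float64(0.002321692173773502)])
wrist top [ 0.50471498 -0.26474135  0.15      ] side mid [ 0.50319584 -0.26762707  0.139     ]
[ 0.49701969 -0.19854414  0.34495068] [179.41646352  -0.26897086 -42.32125228]
```

View pics/wz.png

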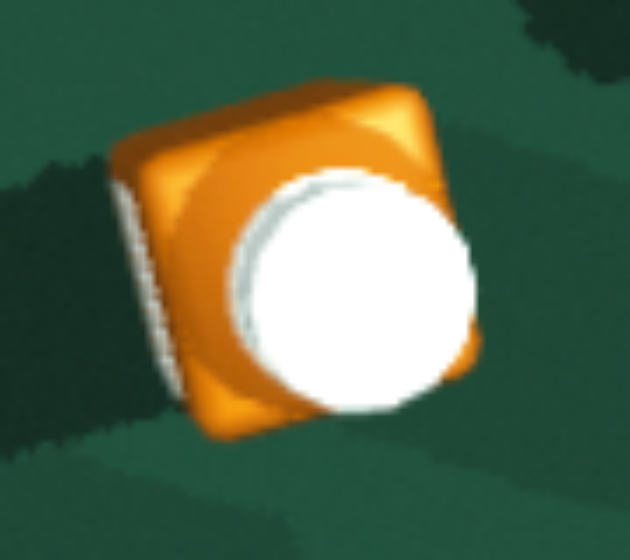

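Call:
move_arm([
  [[2,-20,0],0.06],
  [[2,-20,-20],0.06],
  [[2,-18,-35],0.06],
  [[1,-10,-40],0.052],
  [[0,0,-35],0],
  [[0,0,-15],0],
  [[0,0,0],0],
  [[0,0,0],0],
])

```text
clock: 1.85
tool_pos: [0.503, -0.2696, 0.1959]
orientation: [179.6, -0.4, -29.0]
force: [-0.2, 0.1, 0.5]
opening: 0.0876
```

Run:
```python
from h import *
w=snap('wrist','w2')
o=ctrl.get_obs();print(o['tool_pos'],o['orientation'],o['force'])
tp=o['tool_pos'];
for z in (.152,.139):print(proj(w,np.array([tp[0],tp[1],z])))
```

```text
[ 0.50308623 -0.26946969  0.19616209] [179.59950067  -0.41409225 -28.94993204] [-0.10788731 -0.58817179 -0.3666245 ]
(np.float64(321.8194587061579), np.float64(265.79144718970116))
(np.float64(321.64300666639423), np.float64(258.1743377614217))
```

View pics/w2.png

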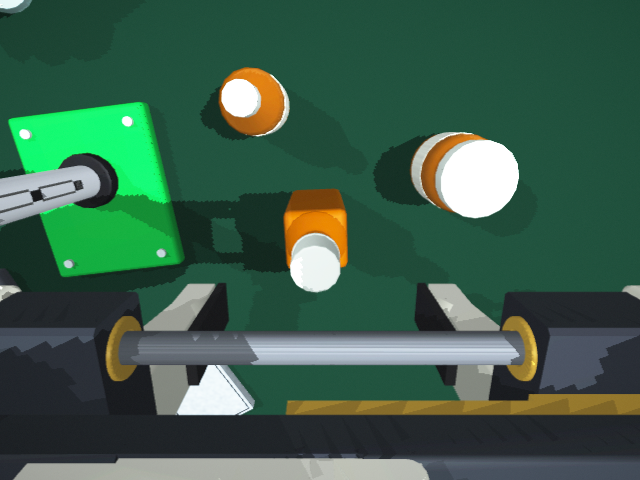

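The cap top is at (315.5,268) and the bottle's sides are square to the jaws.

Run:
```python
from h import *
w=load('w2');s=load('side0');w1=load('w1')
print(plane(w,315.5,268,.152),plane(w1,371,157,.152), tri([(w,315.5,268),(w1,371,157)]))
print(ctrl.get_obs()['tool_pos'])
```

```text
[ 0.50367027 -0.26559646  0.152     ] [ 0.50376398 -0.26478105  0.152     ] (array([ 0.50322264, -0.26504385,  0.14997932]), [np.float64(0.00027649488525956093), np.float64(0.0002764948852595746)])
[ 0.50308623 -0.26946969  0.19616209]
```

Call:
move_arm([
  [[0,2,-20],0],
  [[0,2,-25],0],
  [[0,0,-20],0],
  [[0,0,-9],0],
  [[0,0,-2],0],
  [[0,0,0],0],
  [[0,0,0],0],
  [[0,0,0],0],
])

```text
clock: 2.7
tool_pos: [0.511, -0.2661, 0.1295]
orientation: [179.9, -1.5, -28.9]
force: [0.6, -0.6, 0.7]
opening: 0.0876
```

Run:
```python
from h import *
o=ctrl.get_obs();print(o['tool_pos'],o['orientation'],o['force'],o['qvel'],o['joint_pos'])
ctrl.snapshot('side');o=ctrl.get_obs();print(o['tool_pos'],o['orientation'],o['qvel'])
```

```text
[ 0.51099456 -0.26606579  0.12948912] [179.86155018  -1.46120264 -28.85660852] [ 0.5830645  -0.5798718   0.68426987] [ 0.05164566 -0.51953423  0.66396887  0.18510209 -0.28478788 -0.03652222] [ -7.60216291  15.18736193 -21.07713324   0.83108606 -52.42674656
  68.24453093]
[ 0.51108379 -0.26609532  0.12960607] [179.86615937  -1.47838556 -28.8521111 ] [-0.00508367  0.11034084 -0.30600184 -0.03339249  0.30043792  0.07743718]
```

Call:
move_arm([
  [[-2,0,-2],0],
  [[-2,0,-2],0],
  [[-2,0,-2],0],
  [[-1,0,-2],0],
  [[0,0,-1],0],
  [[0,0,0],0],
  [[0,0,0],0],
  [[0,0,0],0],
])

```text
clock: 3.55
tool_pos: [0.5035, -0.2663, 0.1206]
orientation: [179.9, -1.5, -28.9]
force: [-0.5, 0.3, 0.7]
opening: 0.0879
```

Call:
move_arm([
  [[0,0,0],0],
  [[0,0,0],0],
  [[0,0,0],0],
  [[0,0,0],0],
  [[0,0,0],0],
  [[0,0,0],0],
  [[0,0,0],0],
  [[0,0,0],0],
], jaw=-1)

```text
clock: 4.35
tool_pos: [0.5038, -0.2663, 0.1207]
orientation: [179.9, -1.6, -28.9]
force: [-0.4, 0.2, 0.4]
opening: 0.0295
```

Call:
move_arm([
  [[0,0,4],0],
  [[0,0,8],0],
  [[0,0,12],0],
  [[0,0,12],0],
  [[0,0,12],0],
  [[0,0,12],0],
  [[0,0,8],0],
  [[0,0,0],0],
])

```text
clock: 5.15
tool_pos: [0.5027, -0.2659, 0.195]
orientation: [179.9, -1.5, -28.9]
force: [0.1, 1.2, -3.1]
opening: 0.0293
```

Run:
```python
from h import *
snap('side','s3');o=ctrl.get_obs();print(o['tool_pos'],o['orientation'],o['force'],o['joint_pos'])
```

```text
[ 0.50241509 -0.26574151  0.19429328] [179.90543433  -1.451146   -28.90206187] [-0.60568011  0.55478114 -2.81814807] [ -7.72172919  11.04038968 -17.16733156   0.70384124 -60.47513626
  68.47865248]
```

View pics/s3.png

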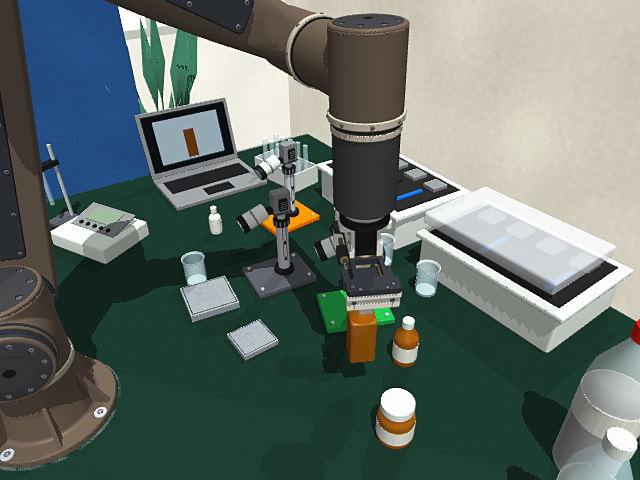

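Call:
move_arm([
  [[-4,8,0],0.02],
  [[-6,16,0],0.02],
  [[-8,20,0],0.02],
  [[-8,22,0],0.02],
  [[-8,22,0],0.02],
  [[-8,22,0],0.02],
  [[-8,22,0],0.02],
  [[-8,20,0],0.02],
])

```text
clock: 6.0
tool_pos: [0.4348, -0.1046, 0.1886]
orientation: [179.8, -0.9, -19.1]
force: [1.4, 0.7, -3.3]
opening: 0.0294
```

Call:
move_arm([
  [[-8,20,0],0.02],
  [[-8,22,0],0.02],
  [[-8,22,0],0.02],
  [[-8,22,0],0.02],
  [[-8,22,0],0.02],
  [[-6,20,0],0.02],
  [[-4,16,0],0.02],
  [[-2,8,0],0.02],
])

```text
clock: 6.8
tool_pos: [0.3691, 0.0563, 0.1843]
orientation: [179.8, -0.6, -8.8]
force: [1.1, -1.0, -3.4]
opening: 0.0297
```

Call:
move_arm([
  [[-2,10,0],0],
  [[-2,14,0],0],
  [[-1,14,0],0],
  [[0,12,0],0],
  [[0,6,0],0],
  [[0,1,0],0],
  [[0,0,0],0],
  [[0,0,0],0],
])

```text
clock: 7.6
tool_pos: [0.3592, 0.1151, 0.1822]
orientation: [179.7, -0.5, -8.2]
force: [-0.2, 0.5, -4.8]
opening: 0.0295
```

Run:
```python
from h import *
s=snap('side','s4');c=snap('scene','sc4');w=snap('wrist','w4');o=ctrl.get_obs();print(o['tool_pos'],o['orientation'],o['force'],o['joint_pos'])
def crop(S,x0,y0,x1,y1,f):
    k=min(800/(x1-x0),600/(y1-y0));cv2.imwrite(f'pics/{f}.png',cv2.resize(S['color'][y0:y1,x0:x1,::-1],None,fx=k,fy=k)); print(k)
crop(s,150,210,310,330,'s4z');crop(c,340,180,480,285,'c4z')
```

```text
[0.35927009 0.11506205 0.18225256] [179.71296072  -0.51303265  -8.25789109] [ 0.88223502  0.34416931 -3.30545853] [ 49.0001291   -7.37683766 -38.13782396   0.68308129 -59.2047646
  32.39114891]
5.0
5.714285714285714
```

View pics/s4z.png

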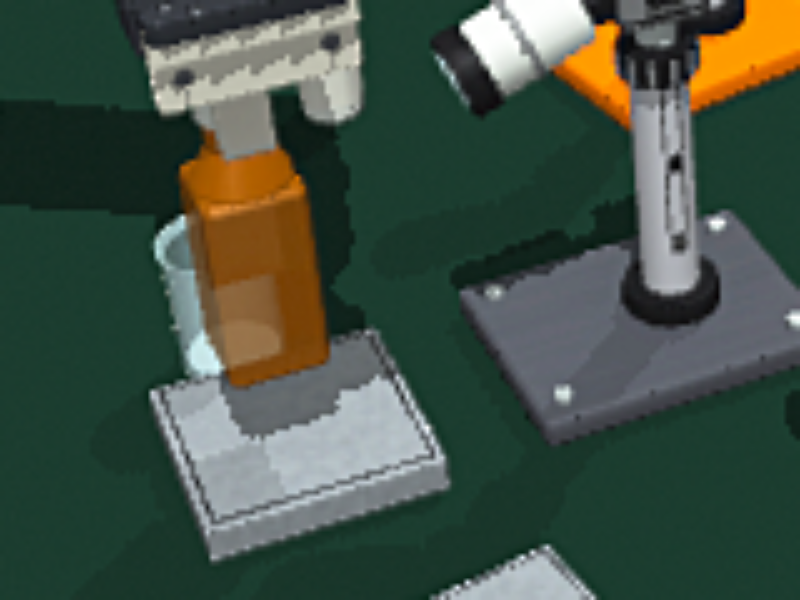

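View pics/c4z.png

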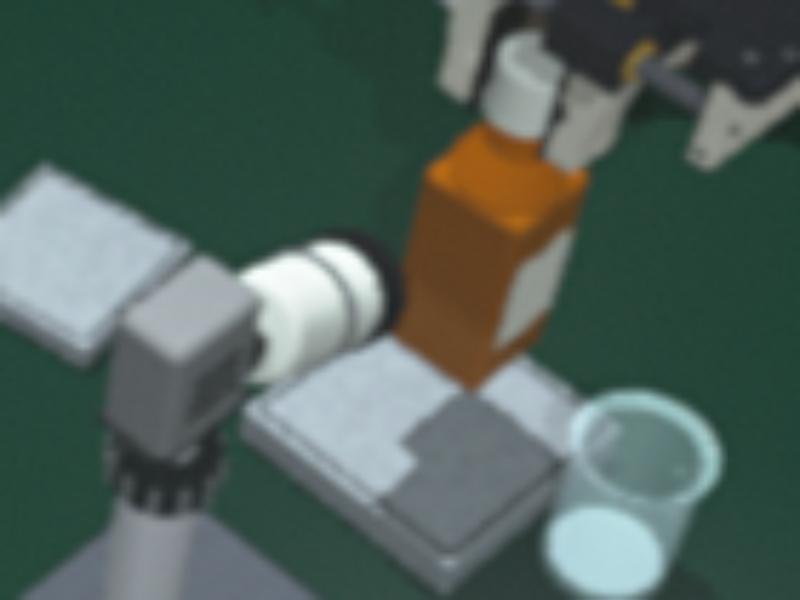

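View pics/w4.png

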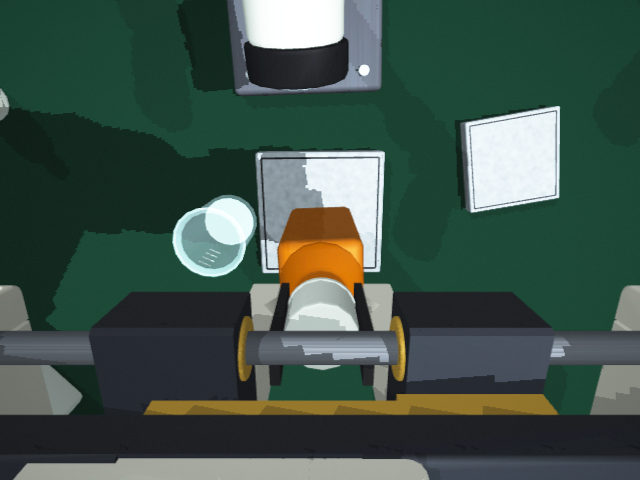

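Run:
```python
from h import *
w=load('w4');s=load('s4');c=load('sc4');s0=load('side0')
C=[plane(w,u,v,.018) for u,v in ((257.5,152),(384,152),(380,271.5),(263,271.5))]
print(np.round(C,4).tolist(),[np.linalg.norm(C[i]-C[i-1]) for i in range(4)])
m=np.mean(C,0);print('plate',m, 'yaw',np.degrees(np.arctan2(*(C[0]-C[3])[1::-1])))
# triangulate wrist vs side corners
for a in ((257.5,152),(384,152),(380,271.5),(263,271.5)):
  for b in ((180,287.5),(224.5,275.5),(238.5,302),(191.5,316)):
    X,r=tri([(w,*a),(s0,*b)])
    if max(r)<.006: print(X,r)
o=ctrl.get_obs();print(o['tool_pos'])
# bottle bottom corners: side lower: near edge corners left (233,385)/5, right (328,355)/5
for u,v in ((150+233/5,210+386/5),(150+328/5,210+356/5)): print('bot side',plane(s,u,v,.0615))
print('bot scene',plane(c,340+470/5.714,180+390/5.714,.0615), plane(c,340+400/5.714,180+330/5.714,.0615))
```

```text
[[0.4236, 0.1602, 0.018], [0.4083, 0.0544, 0.018], [0.3008, 0.0684, 0.018], [0.3165, 0.1758, 0.018]] [np.float64(0.10818831467259349), np.float64(0.106891049629795), np.float64(0.10837098349170635), np.float64(0.10852407329787828)]
plate [0.3623027  0.11472299 0.018     ] yaw -8.298086332800503
[0.42318439 0.16100882 0.01391503] [np.float64(0.00025771183658104536), np.float64(0.0002577118365810335)]
[0.40782528 0.05379836 0.01384589] [np.float64(9.374907602622233e-05), np.float64(9.3749076026273e-05)]
[0.3009093  0.06785658 0.01623066] [np.float64(0.0008738847831608255), np.float64(0.0008738847831607858)]
[0.31616549 0.17601872 0.01603496] [np.float64(0.0003972066615035889), np.float64(0.00039720666150361457)]
[0.35927009 0.11506205 0.18225256]
bot side [0.33313125 0.09788299 0.0615    ]
bot side [0.37636172 0.09378816 0.0615    ]
bot scene [0.38159927 0.13321561 0.0615    ] [0.37294406 0.09554046 0.0615    ]
```

Call:
move_arm([
  [[2,0,-3],0],
  [[2,-1,-6],0],
  [[1,0,-7],0],
  [[0,0,-7],0],
  [[0,0,-5],0],
  [[0,0,-3],0],
  [[0,0,-2],0],
  [[0,0,0],0],
])

```text
clock: 8.55
tool_pos: [0.3645, 0.1128, 0.1455]
orientation: [179.6, -0.5, -8.3]
force: [-0.1, -0.6, -3.3]
opening: 0.0295
```

Run:
```python
from h import *
s=snap('side','s5');c=snap('scene','sc5');o=ctrl.get_obs();print(o['tool_pos'],o['orientation'],o['force'])
def crop(S,x0,y0,x1,y1,f):
    k=min(800/(x1-x0),600/(y1-y0));cv2.imwrite(f'pics/{f}.png',cv2.resize(S['color'][y0:y1,x0:x1,::-1],None,fx=k,fy=k)); print(k)
crop(s,150,210,310,330,'s5z');crop(c,340,180,480,285,'c5z')
```

```text
[0.36466123 0.11298148 0.14589551] [179.65841907  -0.47853031  -8.34349152] [-0.79624458  0.16378378 -2.42520155]
5.0
5.714285714285714
```

View pics/s5z.png

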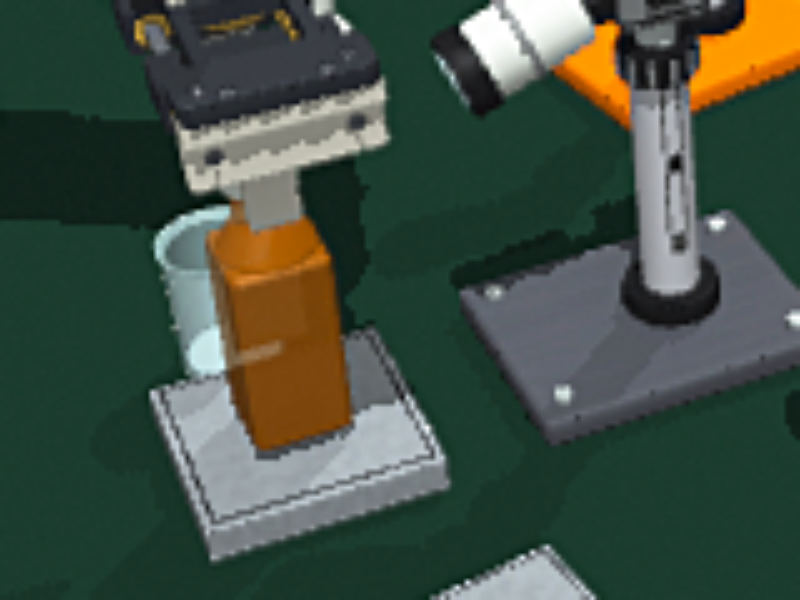

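View pics/c5z.png

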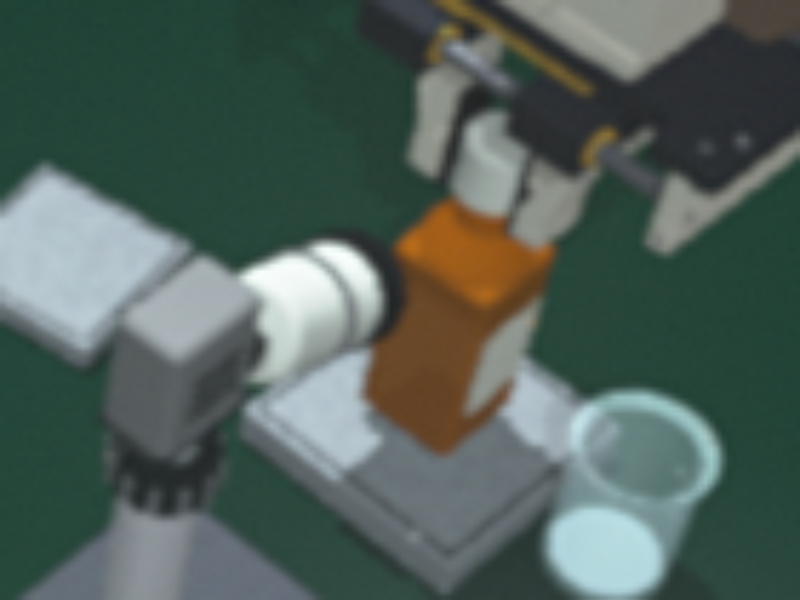

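Run:
```python
from h import *
s=load('s5');c=load('sc5')
z=.0252
a=plane(s,150+259/5,210+455/5,z);b=plane(s,150+351/5,210+426/5,z)
n=np.array([np.cos(np.radians(82)),np.sin(np.radians(82)),0])
print(a,b,np.linalg.norm(a-b),'ctr side',(a+b)/2+.023*n)
P=[plane(c,340+u/5.714,180+v/5.714,z) for u,v in ((364,400),(440,453),(508,402))]
print(np.round(P,4).tolist(),'ctr scene',(P[0]+P[2])/2, np.linalg.norm(P[0]-P[1]),np.linalg.norm(P[1]-P[2]))
```

```text
[0.33667069 0.09066041 0.0252    ] [0.37901143 0.08585878 0.0252    ] 0.04261213720819526 ctr side [0.36104204 0.11103576 0.0252    ]
[[0.3834, 0.0924, 0.0252], [0.3868, 0.1306, 0.0252], [0.3456, 0.1372, 0.0252]] ctr scene [0.36450164 0.11482359 0.0252    ] 0.03838959632818431 0.04170057044104322
```

Call:
move_arm([
  [[0,0,-2],0],
  [[0,0,-1.5],0],
  [[0,0,-1],0],
  [[0,0,-1],0],
  [[0,0,-0.5],0],
  [[0,0,0],0],
  [[0,0,0],0],
  [[0,0,0],0],
])

```text
clock: 9.45
tool_pos: [0.3651, 0.1135, 0.1401]
orientation: [179.7, -0.5, -8.3]
force: [0.4, -0.2, -4.2]
opening: 0.0293
```

Call:
move_arm([
  [[0,0,-1],0],
  [[0,0,0],0],
  [[0,0,-0.5],0],
  [[0,0,0],0],
  [[0,0,0],0],
  [[0,0,0],0],
  [[0,0,0],0],
  [[0,0,0],0],
])

```text
clock: 10.25
tool_pos: [0.3654, 0.1136, 0.1391]
orientation: [179.8, -0.6, -8.3]
force: [-0.6, -1.0, -1.2]
opening: 0.0293
```

Call:
move_arm([
  [[0,0,-0.5],0],
  [[0,0,-0.5],0],
  [[0,0,-0.5],0],
  [[0,0,0],0],
  [[0,0,0],0],
  [[0,0,0],0],
  [[0,0,0],0],
  [[0,0,0],0],
])

```text
clock: 11.05
tool_pos: [0.3663, 0.1137, 0.139]
orientation: [179.8, -0.7, -8.3]
force: [0.1, -0.8, -0.7]
opening: 0.0292
```

Run:
```python
from h import *
for i in range(4):
    s=snap('side','s6');o=ctrl.get_obs();print(o['tool_pos'],o['orientation'],o['force'])
```

```text
[0.36635469 0.11370252 0.13902239] [179.76491081  -0.69416655  -8.25569099] [-0.45469338 -0.15469349 -1.27583149]
[0.36634668 0.11367573 0.13902827] [179.76546089  -0.69455011  -8.25982824] [-0.26075733 -1.55503012 -0.01960568]
[0.36632709 0.11372545 0.13902722] [179.76667121  -0.69236473  -8.25515655] [-0.80286918 -0.80220107 -0.61602064]
[0.36634167 0.1136984  0.13902301] [179.7666317   -0.69440902  -8.25680404] [-0.38953249  0.18011915 -1.21384467]
```

Call:
move_arm([
  [[0,0,0],0],
  [[0,0,0],0],
  [[0,0,0],0],
  [[0,0,0],0],
  [[0,0,0],0],
  [[0,0,0],0],
  [[0,0,0],0],
  [[0,0,0],0],
], jaw=0.1)

```text
clock: 12.05
tool_pos: [0.3674, 0.1146, 0.1397]
orientation: [179.9, -0.8, -8.2]
force: [-0.9, 0.9, -0.3]
opening: 0.048
```

Run:
```python
from h import *
s=snap('side','s7');c=snap('scene','sc7');w=snap('wrist','w7');o=ctrl.get_obs();print(o['tool_pos'],o['orientation'],o['force'],o['opening'])
def crop(S,x0,y0,x1,y1,f):
    k=min(800/(x1-x0),600/(y1-y0));cv2.imwrite(f'pics/{f}.png',cv2.resize(S['color'][y0:y1,x0:x1,::-1],None,fx=k,fy=k)); print(k)
crop(s,150,210,310,330,'s7z');crop(c,340,180,480,285,'c7z')
```

```text
[0.36735918 0.11457087 0.1396767 ] [179.87127532  -0.79945864  -8.22987829] [-0.26048036  0.68457718  0.09085887] 0.048543929497612257
5.0
5.714285714285714
```

View pics/s7z.png

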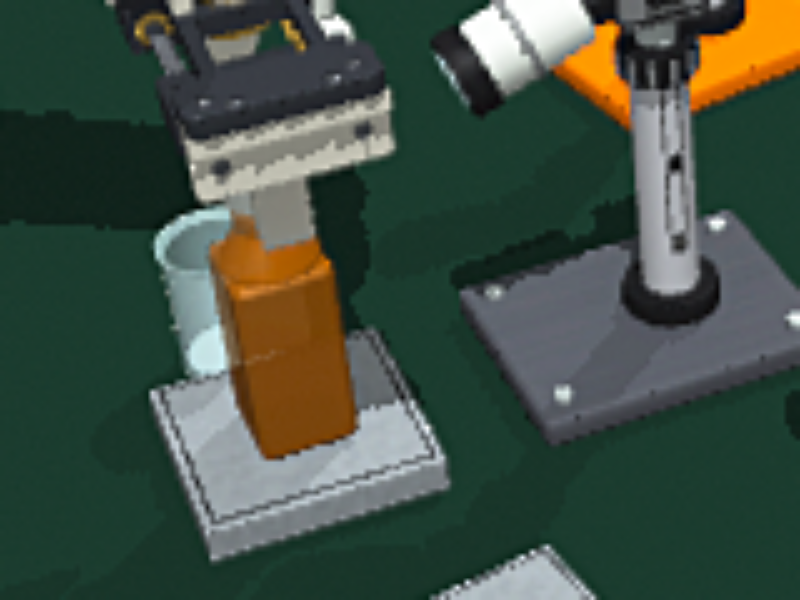

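View pics/c7z.png

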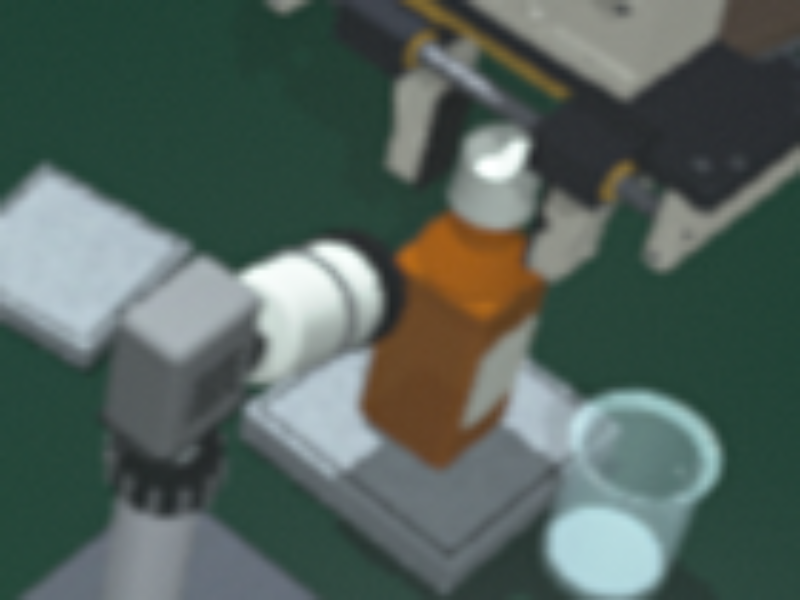

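View pics/w7.png

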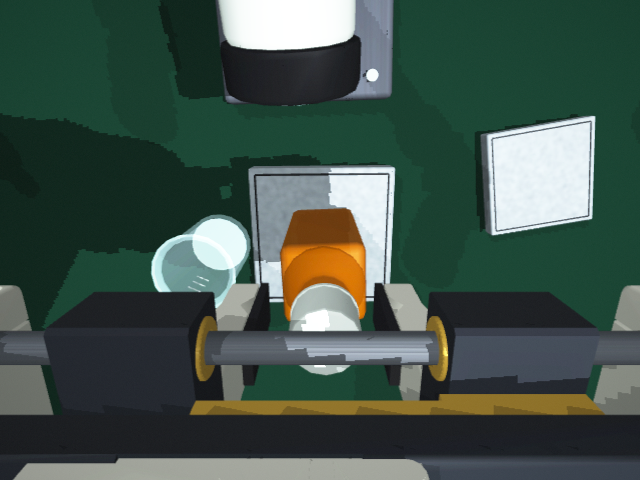

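Run:
```python
from h import *
s=load('s7');c=load('sc7');w=load('w7')
z=.018
a=plane(s,150+270/5,210+458/5,z);b=plane(s,150+357/5,210+430/5,z)
n=np.array([np.cos(np.radians(82)),np.sin(np.radians(82)),0])
print(np.linalg.norm(a-b),'ctr side',(a+b)/2+.023*n,'plate side .3610 .1109')
P=[plane(c,340+u/5.714,180+v/5.714,z) for u,v in ((362,413),(440,468),(504,420))]
print('ctr scene',(P[0]+P[2])/2,'plate .3664 .1159')
C=[plane(w,u,v,.018) for u,v in ((249,167),(395,167))];print(C, 'centre', (C[0]+C[1])/2+.055*np.array([-np.cos(np.radians(8.3)),np.sin(np.radians(8.3)),0]))
# wrist: bottle base front edge (310?,210) top edge of body
print('base edge wrist',plane(w,292,211,.018),plane(w,356,211,.018))
```

```text
0.040779958714297404 ctr side [0.36586813 0.11502497 0.018     ] plate side .3610 .1109
ctr scene [0.36634333 0.11606765 0.018     ] plate .3664 .1159
[array([0.42430077, 0.16130876, 0.018     ]), array([0.40882932, 0.053948  , 0.018     ])] centre [0.36214113 0.11556797 0.018     ]
base edge wrist [0.3868328  0.13517826 0.018     ] [0.37981211 0.0865329  0.018     ]
```

Call:
move_arm([
  [[0,0,3],0],
  [[0,0,6],0],
  [[0,0,10],0],
  [[0,0,12],0],
  [[0,0,15],0],
  [[0,0,20],0],
  [[0,0,25],0],
  [[0,0,25],0],
], jaw=0.4)

```text
clock: 13.0
tool_pos: [0.3657, 0.1129, 0.2619]
orientation: [179.7, -0.7, -8.2]
force: [0.1, 0.8, 0.1]
opening: 0.0614
```

Call:
move_arm([
  [[2,0,25],0],
  [[10,0,20],0.02],
  [[20,-2,10],0.02],
  [[20,-2,0],0.015],
  [[20,-2,0],0],
  [[20,-2,0],0],
  [[15,-1,0],0],
  [[5,0,0],0],
], jaw=0.6)

```text
clock: 13.8
tool_pos: [0.4824, 0.1032, 0.3326]
orientation: [-179.6, -1.4, -4.8]
force: [-0.8, -0.1, -0.1]
opening: 0.07
```

Run:
```python
from h import *
s=snap('side','s8');c=snap('scene','sc8');w=snap('wrist','w8');o=ctrl.get_obs();print(o['tool_pos'],o['orientation'],o['force'],o['opening'])
```

```text
[0.48112751 0.10331528 0.3323104 ] [-179.6097293    -1.39765244   -4.79538145] [ 0.48793961 -0.8089164  -0.02802785] 0.06983945934869695
```

View pics/s8.png

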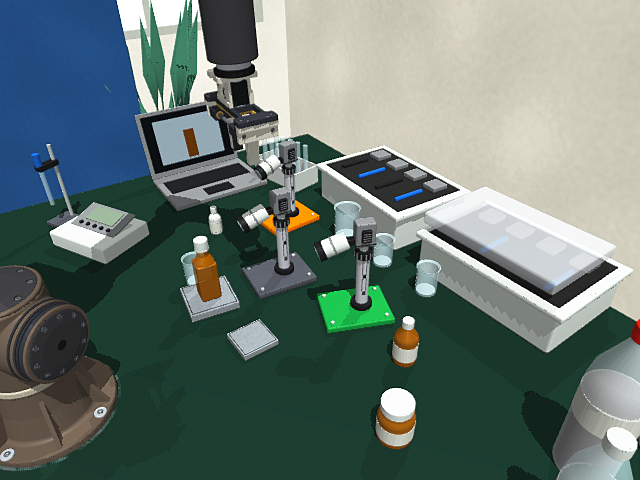

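View pics/w8.png

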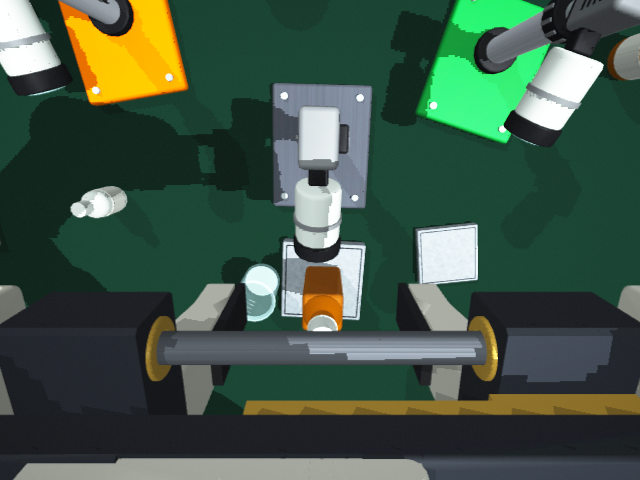

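Run:
```python
from h import *
w=load('w8')
x0,y0,x1,y1=270,80,390,190
I=cv2.resize(w['color'][y0:y1,x0:x1,::-1],None,fx=5,fy=5,interpolation=cv2.INTER_NEAREST)
for i in range(0,120,10): cv2.putText(I,str(x0+i),(i*5,10),0,.35,(0,255,255)); cv2.putText(I,str(y0+i),(0,i*5),0,.35,(0,255,255))
cv2.imwrite('pics/w8z.png',I)
o,_=ray(w,320,240);print(o)
```

```text
[0.55706155 0.09684827 0.49299375]
```

View pics/w8z.png

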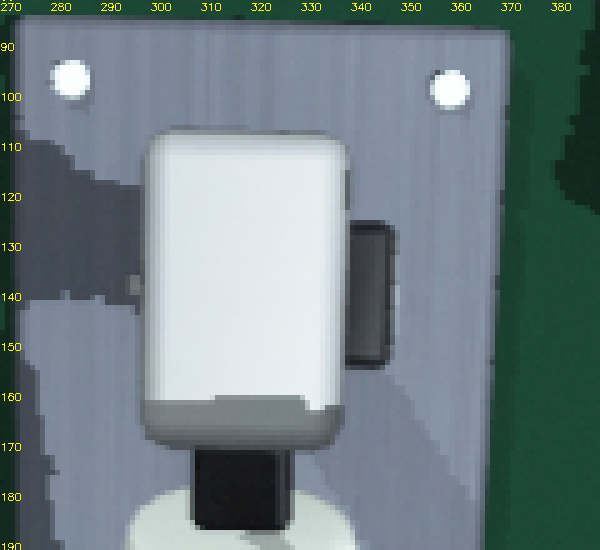

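Run:
```python
from h import *
w=load('w8')
L=plane(w,299,130,.234);R=plane(w,339.6,130,.234);T=plane(w,319,106.5,.234);B=plane(w,319,166,.234);B2=plane(w,319,169.5,.218)
print(L,R,np.linalg.norm(L-R));print(T,B,B2,np.linalg.norm(T-B))
print('centre', (L+R)/2, (T+B)/2,'yaw',np.degrees(np.arctan2(*(T-B)[1::-1])))
print('paddle',plane(w,347.5,139,.207),plane(w,340,139,.207))
s=load('s8');c=load('sc8');print(tri([(w,319.2,136.5),(load('scene0'),373.4,232.4)]))
print(tri([(w,319.2,136.5),(load('side0'),279.65,191.75)]))
print(ctrl.get_obs()['tool_pos'],ctrl.get_obs()['orientation'])
```

```text
[0.56005148 0.11323278 0.234     ] [0.55780688 0.08631598 0.234     ] 0.027010230668867704
[0.57367573 0.09871724 0.234     ] [0.53542345 0.10196619 0.234     ] [0.53159009 0.10249441 0.218     ] 0.03839000622563844
centre [0.55892918 0.09977438 0.234     ] [0.55454959 0.10034171 0.234     ] yaw -4.854751723928713
paddle [0.55102406 0.07984928 0.207     ] [0.55148353 0.08536967 0.207     ]
(array([0.55489735, 0.09996887, 0.23294021]), [np.float64(0.0002680119925107916), np.float64(0.00026801199251079736)])
(array([0.55491122, 0.10015931, 0.22831022]), [np.float64(0.0002130809404846047), np.float64(0.00021308094048447327)])
[0.48112751 0.10331528 0.3323104 ] [-179.6097293    -1.39765244   -4.79538145]
```

Call:
move_arm([
  [[8,0,0],0],
  [[14,-1,0],0],
  [[16,-1,0],0],
  [[16,-1,-8],0],
  [[12,0,-15],0],
  [[5,0,-15],0],
  [[1,0,-10],0],
  [[0,0,-5],0],
], jaw=1)

```text
clock: 14.75
tool_pos: [0.5608, 0.1004, 0.2787]
orientation: [-179.5, -1.6, -4.7]
force: [-0.3, -0.5, 0.4]
opening: 0.0876
```

Run:
```python
from h import *
s=snap('side','s9');c=snap('scene','sc9');w=snap('wrist','w9');o=ctrl.get_obs();print(o['tool_pos'],o['orientation'],o['force'],o['opening'])
```

```text
[0.56050392 0.10051789 0.28007575] [-179.48508423   -1.66397378   -4.63455789] [0.58748737 0.23632466 0.9113922 ] 0.08745661279640764
```

View pics/w9.png

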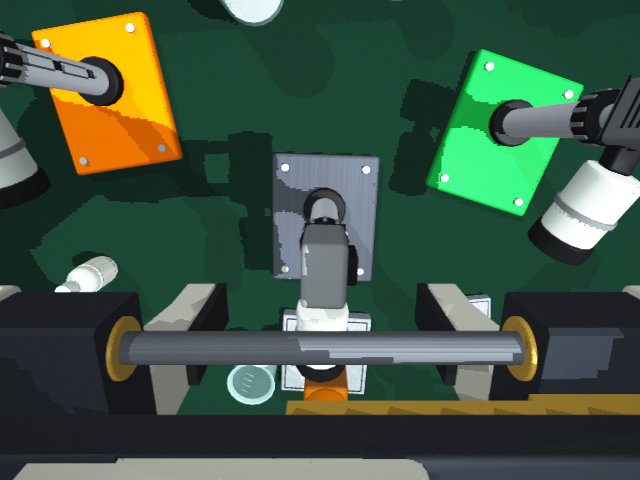

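Run:
```python
from h import *
w=load('w9')
for g in ((.5527,.100,.234),(.5737,.098,.234),(.5317,.102,.234),(.5608,.1005,.188)): print(g,proj(w,np.array(g)))
x0,y0,x1,y1=270,190,390,320
I=cv2.resize(w['color'][y0:y1,x0:x1,::-1],None,fx=4,fy=4,interpolation=cv2.INTER_NEAREST)
for i in range(0,130,10): cv2.putText(I,str(x0+i),(i*4,10),0,.35,(0,255,255)); cv2.putText(I,str(y0+i),(0,i*4),0,.35,(0,255,255))
cv2.imwrite('pics/w9z.png',I)
```

```text
(0.5527, 0.1, 0.234) (np.float64(325.2004174013465), np.float64(279.4669160736433))
(0.5737, 0.098, 0.234) (np.float64(325.8482264242301), np.float64(245.18829768675295))
(0.5317, 0.102, 0.234) (np.float64(324.5848869729951), np.float64(312.0375223999571))
(0.5608, 0.1005, 0.188) (np.float64(323.49919351914554), np.float64(244.22526200482912))
```

View pics/w9z.png

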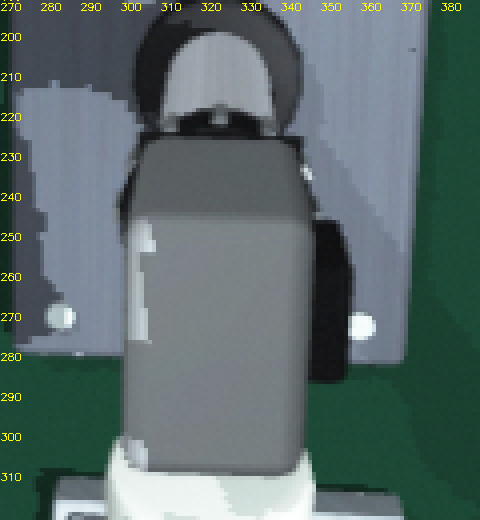

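Call:
move_arm([
  [[-2,0,-3],0],
  [[-2,0,-6],0],
  [[-2,0,-8],0],
  [[-1,0,-8],0],
  [[0,0,-8],0],
  [[0,0,-8],0],
  [[0,0,-5],0],
  [[0,0,-1],0],
])

```text
clock: 15.7
tool_pos: [0.5525, 0.101, 0.2316]
orientation: [-179.4, -1.9, -4.6]
force: [0.4, -0.4, 0.2]
opening: 0.0874
```

Call:
move_arm([
  [[0,0,-4],0],
  [[0,0,-8],0],
  [[0,0,-8],0],
  [[0,0,-8],0],
  [[0,0,-8],0],
  [[0,0,-5],0],
  [[0,0,-1],0],
  [[0,0,0],0],
])

```text
clock: 16.5
tool_pos: [0.5526, 0.1008, 0.1853]
orientation: [-179.4, -1.8, -4.6]
force: [0.6, 0.8, 0.8]
opening: 0.0876
```

Run:
```python
from h import *
s=snap('side','s10');c=snap('scene','sc10');w=snap('wrist','w10');o=ctrl.get_obs();print(o['tool_pos'],o['orientation'],o['force'],o['opening'])
for S,b,f in ((s,(220,130,340,220),'s10z'),(c,(330,170,450,260),'c10z')):
    x0,y0,x1,y1=b;cv2.imwrite(f'pics/{f}.png',cv2.resize(S['color'][y0:y1,x0:x1,::-1],None,fx=6,fy=6))
```

```text
[0.55283979 0.10094544 0.18580727] [-179.36359323   -1.87725325   -4.56872583] [ 0.38579068 -0.25422366 -0.28237586] 0.08764517306847205
```

View pics/s10z.png

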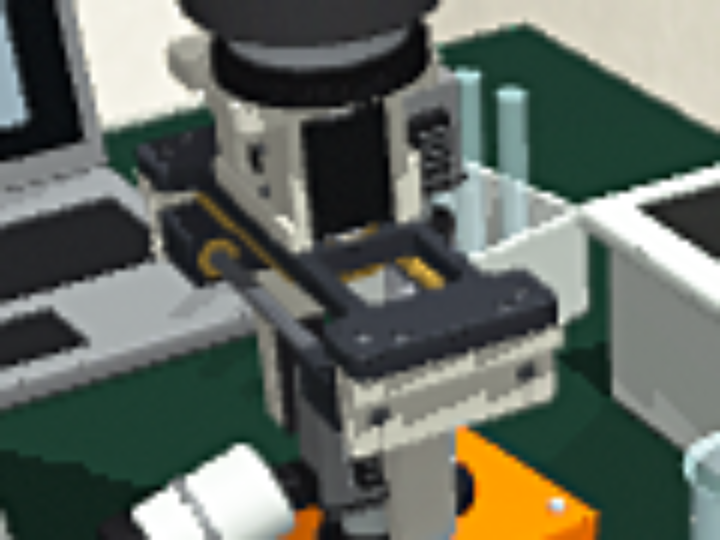

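View pics/w10.png

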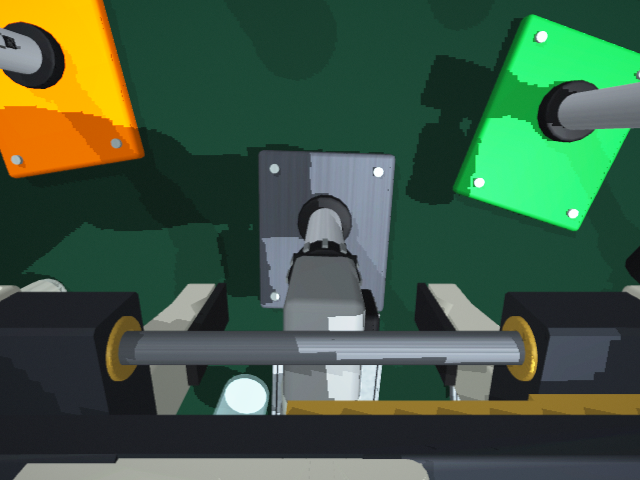

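View pics/c10z.png

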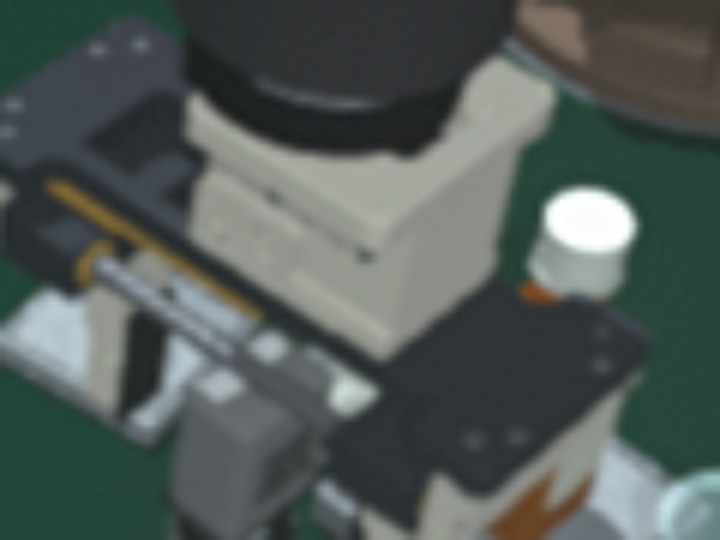

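Run:
```python
from h import *
s=load('s10');c=load('sc10');w=load('w10');T=np.array([.5528,.101,.1858])
j=np.array([np.sin(np.radians(4.6)),np.cos(np.radians(4.6)),0])
for nm,S,x0,y0 in (('s',s,220,130),('c',c,330,170),('w',w,0,0)):
  k=1 if nm=='w' else 6
  f=lambda X:np.round((np.array(proj(S,X))-[x0,y0])*k)
  print(nm,'finger -y',f(T-.044*j+[0,0,.019]),'finger +y',f(T+.044*j+[0,0,.019]),'grip top',f(np.array([.5527,.101,.234])),'paddle',f(np.array([.552,.08,.207])))
```

```text
s finger -y [407. 479.] finger +y [305. 379.] grip top [350. 357.] paddle [381. 446.]
c finger -y [150. 358.] finger +y [371. 514.] grip top [269. 370.] paddle [204. 394.]
w finger -y [428. 321.] finger +y [218. 319.] grip top [322. 360.] paddle [374. 321.]
```

Call:
move_arm([
  [[0,0,0],0],
  [[0,0,0],0],
  [[0,0,0],0],
  [[0,0,0],0],
  [[0,0,0],0],
  [[0,0,0],0],
  [[0,0,0],0],
  [[0,0,0],0],
], jaw=-1)

```text
clock: 17.45
tool_pos: [0.5533, 0.0998, 0.187]
orientation: [-179.4, -2.0, -4.6]
force: [3.5, 4.9, 0.1]
opening: 0.0293
```

Run:
```python
from h import *
w=snap('wrist','w11');o=ctrl.get_obs();print(o['tool_pos'],o['orientation'],o['force'],o['opening'])
```

```text
[0.55325217 0.10015773 0.1869179 ] [-179.39924864   -1.95748766   -4.58237588] [ 1.81855681 -3.05202981 -1.07956203] 0.02840511627090006
```

View pics/w11.png

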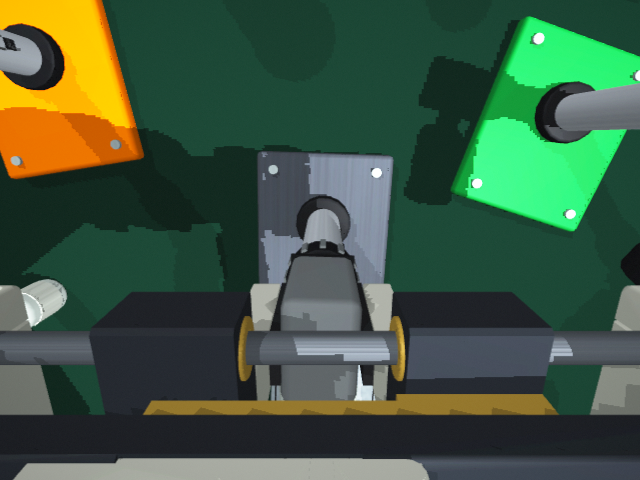

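Call:
move_arm([
  [[0,0,1],0],
  [[0,0,3],0],
  [[0,0,5],0],
  [[0,0,5],0],
  [[0,0,5],0],
  [[0,0,5],0],
  [[0,0,3],0],
  [[0,0,1],0],
])

```text
clock: 18.3
tool_pos: [0.5532, 0.1002, 0.2159]
orientation: [-179.5, -1.9, -4.6]
force: [2.4, -0.5, -4.7]
opening: 0.0282
```

Call:
move_arm([
  [[0,0,4],0],
  [[0,0,7],0],
  [[0,0,7],0],
  [[0,0,7],0],
  [[0,0,7],0],
  [[0,0,6],0],
  [[0,0,5],0],
  [[0,0,3],0],
])

```text
clock: 19.1
tool_pos: [0.5532, 0.1002, 0.2661]
orientation: [-179.4, -1.9, -4.6]
force: [3.5, -0.5, -5.2]
opening: 0.0281
```

Run:
```python
from h import *
s=snap('side','s12');o=ctrl.get_obs();print(o['tool_pos'],o['orientation'],o['force'],o['opening'])
```

```text
[0.55327131 0.10016776 0.26652651] [-179.43648305   -1.92534922   -4.6014931 ] [ 1.00018085 -0.40665795 -1.09396096] 0.028319948365051265
```

View pics/s12.png

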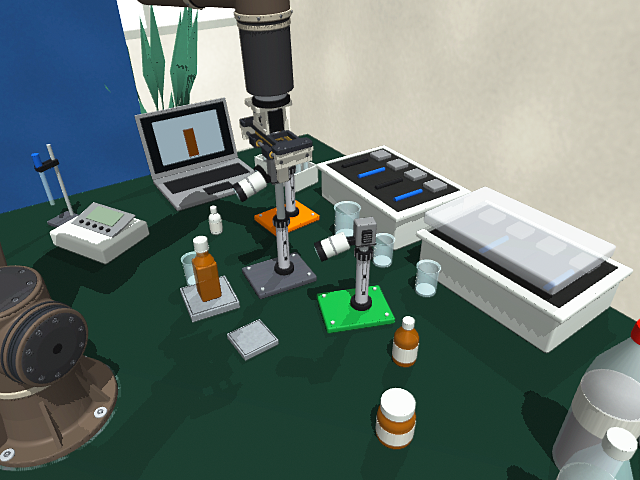

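The camera has risen with the grip: the barrel is now at (250,185), and before it was at (255,217). About 10 mm remains to the second stop.

Call:
move_arm([
  [[0,0,3],0],
  [[0,0,3],0],
  [[0,0,2],0],
  [[0,0,1],0],
  [[0,0,1],0],
  [[0,0,1],0],
  [[0,0,1],0],
  [[0,0,1],0],
])

```text
clock: 19.95
tool_pos: [0.5531, 0.1001, 0.277]
orientation: [-179.5, -1.8, -4.6]
force: [4.7, -1.1, -11.2]
opening: 0.0283
```

Call:
move_arm([
  [[0,0,1],0],
  [[0,0,1],0],
  [[0,0,1],0],
  [[0,0,1],0],
  [[0,0,1],0],
  [[0,0,1],0],
  [[0,0,1],0],
  [[0,0,1],0],
])

```text
clock: 20.75
tool_pos: [0.5529, 0.1001, 0.277]
orientation: [-179.7, -1.4, -4.6]
force: [5.8, -0.5, -10.5]
opening: 0.0284
```

Run:
```python
from h import *
for i in range(3):
    s=snap('side','s13');o=ctrl.get_obs();print(o['tool_pos'],o['force'],o['opening'])
c=snap('scene','sc13');w=snap('wrist','w13');o=ctrl.get_obs();print(o['tool_pos'],o['force'],o['opening'])
a,b=cv2.imread('pics/s13.png'),cv2.imread('pics/sc13.png');cv2.imwrite('pics/both.png',cv2.resize(np.hstack([a,b]),(800,300)))
```

```text
[0.55295488 0.10011878 0.27703732] [  5.87366458  -0.63265833 -11.26192642] 0.028202302390607458
[0.55294667 0.10013978 0.27701485] [  5.77317203  -0.06267069 -11.35588877] 0.02869429224796241
[0.55296561 0.1001019  0.27703019] [  5.36581313  -0.21715542 -10.985665  ] 0.028431301184861205
[0.55294173 0.10011806 0.27702373] [  4.89072918  -1.0884547  -11.03863127] 0.02837005994100309
```

View pics/both.png

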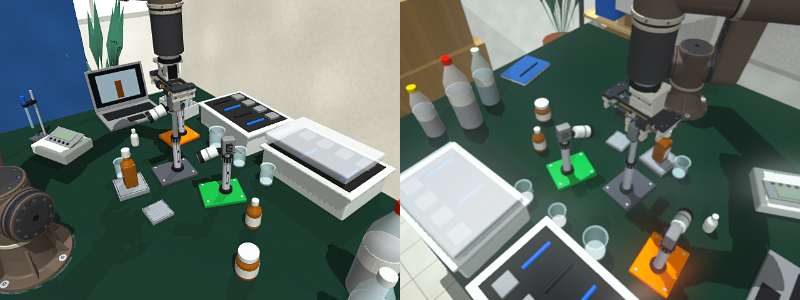

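View pics/w13.png

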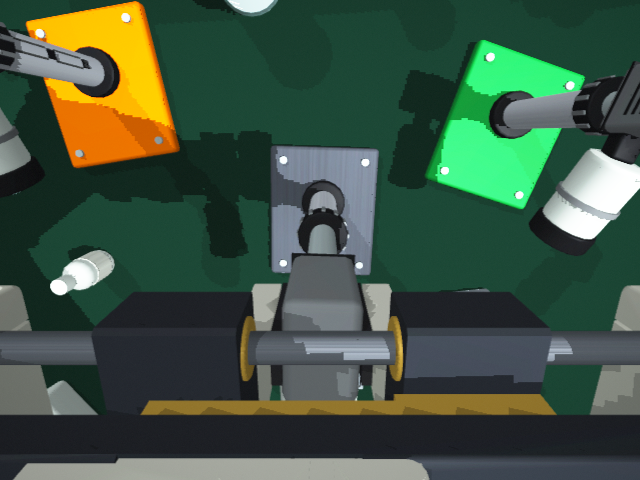

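Run:
```python
from h import *
o=ctrl.get_obs();print(o['clock'],o['tool_pos'],o['opening']);print(ctrl.close_job())
```

```text
21.0 [0.55294173 0.10011806 0.27702373] 0.02837005994100309
the job is handed in; nothing more can be done
None
```

The job is done and handed in at 21.0 s of the 58 s. The bottle is on the plate, and the arm is still holding the column at its second stop with the release squeezed in.

- **Bottle:** I took it by its cap and lowered it until the plate carried its weight, then let go. It stands upright, square to the plate and about central. The scene and wrist pictures agree with that to about 2 mm. The side picture was off by about 6 mm, with a rougher reading of the bottle's corners.
- **Column:** I gripped across the release at 28.4 mm opening, against 29 mm expected with it fully in. I then pulled straight up in one go, past the first stop. The tool rose 90.1 mm (z 0.187 to 0.277 m) and stopped, even with further upward moves. The force went from about 5 N while lifting to a steady 11 N against the stop. The grip sat the same way between the fingers before and after in the wrist picture, so it did not slip.
- **Other items:** in the last pictures the other bottles, beakers and stands look upright and where they were. I compared these by eye, not by measurement.
- **Disagreements:** the triangulated plate height came out at 14–16 mm against the 18 mm given, but contact with the plate matched 18 mm. The tool was up to 2° off vertical in places.

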